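# Stack both refill pans in their press moulds

## Robot

A 6-joint arm with a two-finger parallel gripper is mounted at the origin on the work surface. World frame = base frame: x ahead of the robot, y to its left, z up, the work surface at z = 0. Lengths are in m, angles in rad, forces in N, time in s.
With the tool pointing down it reaches from about 0.375 to 0.9 m from the base axis. Payload 3.1 kg.
Tool frame: the origin (TCP) lies between the finger pads; the fingertips stand manip.finger_overhang ahead of it and the grasp point (between the pads) lies 5 mm behind it (manip.finger_overhang is the distance from the TCP to the fingertips, in m); z points along the fingers, y is the line along which they close (so a half turn about z gives the same grasp; the last joint's range is limited). The gripper opens to 85 mm and grips with 20 to 120 N. Pads are 22 mm wide; open, the fingers measure 114 mm over their backs; the gripper's body (76 mm by 85 mm) begins 54 mm behind the grasp point. The pads swing forward as they close: fully open they stand 13 mm farther back than shut.
Start: joints at [1.06, 0.527, 1.433, -0, 1.181, -0.178], TCP at [0.204, 0.591, 0.245] pointing down, gripper open.
Joint ranges: [-3.08, 3.08], [-0.75, 2.2], [0.22, 2.44], [-1.43, 4.57], [0, 2.65], [-2.85, 2.85]. Speed limits (rad/s): [2.79, 2.79, 3.14, 3.14, 3.14, 3.14].

## Interface

Orientations are given as a unit quaternion [x, y, z, w].
In Python, from station import manip gives the robot as it stands.
- The arm moves only by the tool drive_tool, never from a script. Its argument "plan" is a list of rows, each a list of 7 numbers: the shift along the tool's x, y, z in m, then the turn, a rotation vector about the tool's x, y, z in degrees, then the opening, from -1 (shut) to 1 (fully open). In form: [[x, y, z, wx, wy, wz, gripper], ...]. A call has 1 to 10 rows; each row shifts and turns the commanded pose from where the row before left it, along the tool's axes as they then stand; what a row does not reach is not made up. A row lasts 1/10 s, in which the tool goes at most 50 mm and 8.59 degrees, less where a joint would pass 70% of its speed; a pose out of reach is approached as far as the arm can. A call is refused whole if a number of a shift passes 0.05 or a number of a turn 8.59, either way. A call with a gripper value outside its range is refused whole. The fingers move at their own pace and stop on an object; "newtons" is the grip in N (left out, the last holds). Time passes only in rows, so rows that do not move let the fingers close. It gives the time, the measured TCP pose, the force, the opening and the grip force at its end, in the units of the state.
- manip.sense(): the state, without advancing time (a new reading comes with each control period).
- manip.snapshot(name): name is "side" or "top"; returns a dict with "image" (384x512x3 uint8, red, green, blue), "z_map" (384x512 float32, m along the optical axis (not along the pixel's ray), 0 where there is no reading), "fov_y" (degrees; the focal length in pixels is half the picture's height over the tangent of half this angle, whatever the lens; pixels are square), "cx", "cy" (the principal point, pixels), "extrinsics" (4x4, takes a point from camera to world coordinates). Camera axes: x right, y up, looking along -z (the intrinsics and any distortion apply to the point x, -y, -z); pixel columns grow to the right and rows downward; lengths in m; the calibration is good to about 2 mm. A picture is of the moment at which its call begins.
- manip.sign_off(): hands the job in; it is judged then, once.
The state is a dict: "t": time; "q": joint angles; "qd": joint speeds; "tau": joint torques, N m; "tcp_pos": TCP position; "tool_rot": TCP orientation; "force": force on the tool from outside, world axes, zero at the start; "ft_torque": the same for the moment, N m; "finger_gap": opening from 0.0 (shut) to 1.0 (fully open); "gripper_force": force on a finger pad.
Only numpy, scipy, OpenCV 4.12 (cv2) and the standard library are available. Lean on these libraries where they do the work, as an engineer would, in place of code of your own. Each camera call takes 0.05 s, during which the arm holds its last target. There are 200 camera calls.

## Task

Get both make-up refill pans ready for the hand press: in the wide brass mould put the wide pan with the wide tamper standing in it; in the small mould put the flat spacer disc first, then the small pan on top of the spacer, then the small tamper standing in that pan. Pans go open side up, everything sits flat and roughly centred on what is below it, and the lipstick, cream jar and perfume bottle stay where they are.

Things in the scene. Friction and masses are not known exactly. Their poses are not given: they have to be found in the camera images.
- mould_wide: The wide mould: a round brass block fixed to the counter, 104 mm across and 12 mm high, with an open round recess 74 mm across and 4 mm deep (recess floor 8 mm above the counter). A small flat ear 8 mm high sticks out 15 mm at its +x side. Origin: centre of its underside, on the counter; z up. Nothing is above it.
- mould_small: The small mould: same make, 74 mm across and 12 mm high, fixed, with a round recess 54 mm across and 4 mm deep (recess floor 8 mm above the counter); same ear on its +x side. Origin: centre of its underside; z up.
- pan_wide: The wide refill pan: a loose empty round aluminium pan, 64 mm across outside, 59 mm inside, 16 mm high, straight 2.5 mm wall, 2 mm floor; about 45 g. Starts on the counter open side up. Origin: centre of its underside; z along its axis towards the open side.
- pan_small: The small refill pan: a loose empty round aluminium pan, 44 mm across outside, 39 mm inside, 16 mm high, straight 2.5 mm wall, 2 mm floor; about 30 g. Starts on the counter open side up. Origin: centre of its underside; z along its axis towards the open side.
- tamper_wide: The wide tamper: a loose brass foot disc 46 mm across and 6 mm thick with an upright round handle 20 mm across in its middle, 46 mm high in all; about 110 g. Starts upright on its disc. Origin: centre of the disc's underside; z up along the handle.
- tamper_small: The small tamper: same shape, foot disc 28 mm across and 6 mm thick, handle 20 mm across, 46 mm high in all; about 70 g. Starts upright on its disc. Origin: centre of the disc's underside; z up along the handle.
- spacer: The spacer: a loose solid flat black plastic disc, 44 mm across and 12 mm thick, no hollow; about 30 g. Starts flat on the counter. Origin: centre of its underside; z up.
- lipstick: Bystander: a gold square lipstick tube with black end, 20 mm wide and high, 74 mm long, lying along its x axis. Origin: centre of its underside.
- cream_jar: Bystander: a round white cream jar with grey lid, 36 mm across, 28 mm high, standing. Origin: centre of its underside.
- perfume: Bystander: a ribbed amber glass perfume bottle with brass cap, 64 mm across, 110 mm high, standing near the right-hand end of the work area. Origin: centre of its underside.
Mind the look-alikes: they are no part of the job. What is shaped like the spacer but red is not meant.

How it is judged:
At the end, for the whole second after the job is handed in: Wide mould: wide pan in the recess, wide tamper in the pan. Small mould: spacer in the recess, small pan on it, small tamper in the pan. Each centred within 10 mm on what is below, seated within 2 mm in height, upright within 0.12 rad, pans open side up, released, slower than 0.02 m/s (z of pan_wide in the frame of mould_wide between 0.006 and 0.0105 m and horizontal distance between pan_wide and mould_wide below 0.01 m and z of tamper_wide in the frame of pan_wide between 0 and 0.0055 m and horizontal distance between tamper_wide and pan_wide below 0.01 m and z of spacer in the frame of mould_small between 0.006 and 0.0105 m and horizontal distance between spacer and mould_small below 0.01 m and z of pan_small in the frame of spacer between 0.01 and 0.0145 m and horizontal distance between pan_small and spacer below 0.01 m and z of tamper_small in the frame of pan_small between 0 and 0.0055 m and horizontal distance between tamper_small and pan_small below 0.01 m and angle between each of pan_wide, tamper_wide, spacer, pan_small, tamper_small's own z axis and vertical below 0.12 rad and linear speed of each of pan_wide, tamper_wide, spacer, pan_small, tamper_small below 0.02 m/s); the robot touches nothing.
It fails at once if the lipstick is moved more than 30 mm (distance of lipstick from where it was at the start of the episode above 0.03 m).
It fails at once if the cream jar is moved more than 30 mm (distance of cream_jar from where it was at the start of the episode above 0.03 m).
It fails at once if the perfume bottle is moved more than 30 mm (distance of perfume from where it was at the start of the episode above 0.03 m).
It also fails if it takes over 120 s, if anything falls off the work surface, if the arm or the gripper's body presses on something with over 40 N, if the wrist force passes 120 N, or if a joint passes its speed limit or range.

## Working session

There is one attempt and no reset: what is moved stays moved. The work goes in short steps, Python scripts to look and compute and a tool call to move; the robot and the scene stay as the last step left them, time stands still between calls to the robot, and variables do not carry over. Pictures are saved under pics/ and viewed, at most 14 in all, crops included, and the job is handed in when it is done.

Besides the shell and the picture viewer there is one more tool, called as name(argument=value, ...), one argument or row to a line, values as JSON. drive_tool: Moves the arm, as the interface text tells. Its arguments: {"type":"object","properties":{"plan":{"type":"array"},"newtons":{"type":"number"}},"required":["plan"]}

```bash
mkdir -p pics; ls; cat > h.py <<'E'
import numpy as np, cv2
from station import manip
def snap(n):
    s=manip.snapshot(n); s['f']=192/np.tan(np.radians(s['fov_y']/2)); return s
def cloud(s):
    z=s['z_map']; v,u=np.mgrid[0:384,0:512]
    P=np.stack([(u-s['cx'])/s['f']*z,-(v-s['cy'])/s['f']*z,-z],-1)
    E=s['extrinsics']; return P@E[:3,:3].T+E[:3,3]
def save(s,n): cv2.imwrite('pics/'+n+'.png',cv2.cvtColor(s['image'],cv2.COLOR_RGB2BGR))
E
python3 - <<'E'
from h import *
print(manip.finger_overhang, manip.sense())
for n in('top','side'):
    s=snap(n); save(s,n+'0'); print(n,{k:v for k,v in s.items() if k not in('image','z_map')})
E
```

```text
pics
0.014 {'t': 0.0, 'q': array([ 1.06047335e+00,  5.28457581e-01,  1.43391621e+00,  1.03993638e-05,
        1.18142044e+00, -1.78482645e-01]), 'qd': array([-0.00107714,  0.00046582, -0.00156074, -0.00125776,  0.00035636,
        0.00055098]), 'tau': array([-1.42617482e-03, -4.42354238e+01, -1.78020859e+01, -6.32866813e-04,
        8.65912327e-03,  1.49735132e-05]), 'tcp_pos': array([0.20322726, 0.59029743, 0.24433445]), 'tool_rot': array([ 1.65161779e-01,  9.86265874e-01, -1.03452379e-03, -3.76190256e-04]), 'force': array([ 0.45585585,  0.15973772, -0.62236887]), 'ft_torque': array([-0.01814662,  0.00952606,  0.05511421]), 'gripper_force': 0.0, 'finger_gap': 0.9994871309297766}
top {'fov_y': 54.27756181277455, 'cx': 259.76526451421904, 'cy': 187.43658448015626, 'extrinsics': array([[-0.01793895,  0.98558745, -0.16821286,  0.44576908],
       [-0.99942569, -0.01283848,  0.03136028, -0.024981  ],
       [ 0.0287487 ,  0.16867882,  0.98525173,  0.96875597],
       [ 0.        ,  0.        ,  0.        ,  1.        ]]), 'f': np.float64(374.57549516487353)}
side {'fov_y': 46.20352378657245, 'cx': 252.03396102206733, 'cy': 186.57065862675154, 'extrinsics': array([[-0.99255375,  0.05613354, -0.10810217,  0.44913931],
       [-0.12128311, -0.5376952 ,  0.83437059,  0.85562049],
       [-0.01128985,  0.84126862,  0.54049944,  0.63866426],
       [ 0.        ,  0.        ,  0.        ,  1.        ]]), 'f': np.float64(450.09934671924736)}
```

View pics/top0.png

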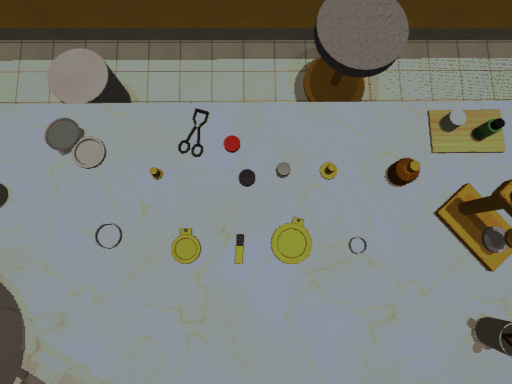

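View pics/side0.png

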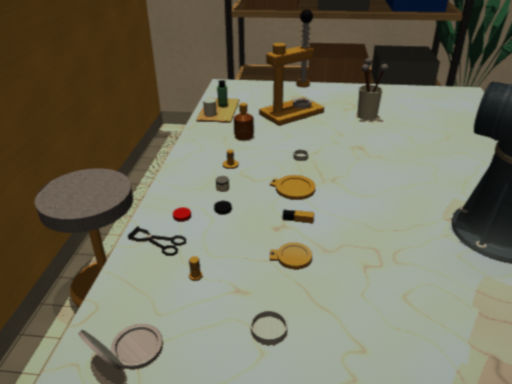

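The top view shows the small tamper (156,173), red decoy (232,144), spacer (247,178), jar (284,170), wide tamper (328,171), perfume (404,172), wide pan (108,236), small mould (186,247), lipstick (239,248), wide mould (291,243) and small pan (358,245). The side view agrees, and the arm is clear of all of them. Next I measure the positions.

```bash
cat >> h.py <<'E'
def onplane(s,uv,h):
    uv=np.atleast_2d(np.array(uv,float)); E=s['extrinsics']
    d=np.c_[(uv[:,0]-s['cx'])/s['f'],-(uv[:,1]-s['cy'])/s['f'],-np.ones(len(uv))]@E[:3,:3].T
    return E[:3,3]+d*((h-E[2,3])/d[:,2])[:,None]
def pix(s,p):
    E=s['extrinsics']; c=(np.asarray(p)-E[:3,3])@E[:3,:3]
    return s['cx']+s['f']*c[0]/-c[2], s['cy']-s['f']*c[1]/-c[2]
E
python3 - <<'E'
from h import *
s=snap('top'); P=cloud(s); t=snap('side'); Q=cloud(t)
print('counter z', np.median(P[280:330,150:350,2]), np.median(Q[290:330,330:400,2]))
L=dict(tamper_small=(156,173),red=(232,144),spacer=(247,178),jar=(284,170),tamper_wide=(328,171),perfume=(404,172),pan_wide=(108,236),mould_small=(186,247),lip=(239,248),mould_wide=(291,243),pan_small=(358,245))
for n,(u,v) in L.items():
    p=onplane(s,(u,v),0)[0]
    out=[]
    for C in(P,Q):
        m=(np.hypot(C[...,0]-p[0],C[...,1]-p[1])<.065)&(C[...,2]>.006)
        k,lab,st,_=cv2.connectedComponentsWithStats(m.astype(np.uint8))
        if k<2: out.append(None);continue
        i=1+np.argmax(st[1:,4]); X=C[lab==i]; h=np.percentile(X[:,2],97); T=X[X[:,2]>h-.004]
        mn,mx=X.min(0),X.max(0); a,b=T.min(0),T.max(0)
        out.append((len(X),round(h,4),'topc',((a+b)/2)[:2].round(4),(b-a)[:2].round(3),'all',((mn+mx)/2)[:2].round(4),(mx-mn)[:2].round(3)))
    print(n,p.round(3)[:2]); [print('   ',o) for o in out]
E
```

```text
counter z 0.0010191886043299792 -0.00037084066181963804
tamper_small [0.653 0.216]
    (108, np.float64(0.0492), 'topc', array([0.6495, 0.2126]), array([0.018, 0.018]), 'all', array([0.6499, 0.211 ]), array([0.024, 0.026]))
    (215, np.float64(0.0469), 'topc', array([0.6483, 0.2122]), array([0.019, 0.02 ]), 'all', array([0.6484, 0.2134]), array([0.026, 0.022]))
red [0.73  0.016]
    (215, np.float64(0.016), 'topc', array([0.7274, 0.017 ]), array([0.041, 0.039]), 'all', array([0.7289, 0.0184]), array([0.044, 0.042]))
    (189, np.float64(0.0139), 'topc', array([0.7271, 0.0171]), array([0.042, 0.046]), 'all', array([0.7264, 0.0172]), array([0.044, 0.047]))
spacer [ 0.637 -0.023]
    (220, np.float64(0.0162), 'topc', array([ 0.6368, -0.0202]), array([0.043, 0.042]), 'all', array([ 0.6371, -0.0202]), array([0.044, 0.042]))
    (174, np.float64(0.0137), 'topc', array([ 0.6353, -0.0223]), array([0.043, 0.048]), 'all', array([ 0.6353, -0.0223]), array([0.043, 0.048]))
jar [ 0.657 -0.121]
    (163, np.float64(0.0322), 'topc', array([ 0.6536, -0.1156]), array([0.032, 0.031]), 'all', array([ 
[... 1667 characters left out ...]
72, 0.025]), 'all', array([0.4517, 0.0011]), array([0.073, 0.027]))
mould_wide [ 0.465 -0.133]
    (1351, np.float64(0.0155), 'topc', array([ 0.4719, -0.1322]), array([0.113, 0.102]), 'all', array([ 0.4721, -0.1322]), array([0.114, 0.102]))
    (740, np.float64(0.0134), 'topc', array([ 0.4693, -0.1318]), array([0.112, 0.106]), 'all', array([ 0.4708, -0.1318]), array([0.115, 0.106]))
pan_small [ 0.457 -0.306]
    (88, np.float64(0.0205), 'topc', array([ 0.4573, -0.3012]), array([0.04 , 0.042]), 'all', array([ 0.4573, -0.3015]), array([0.04 , 0.043]))
    (101, np.float64(0.0168), 'topc', array([ 0.455 , -0.3029]), array([0.041, 0.049]), 'all', array([ 0.4548, -0.3029]), array([0.041, 0.049]))
```

```bash
python3 - <<'E'
from h import *
for n,off in(('top',.0035),('side',.001)):
    s=snap(n); P=cloud(s); 
    hsv=cv2.cvtColor(s['image'],cv2.COLOR_RGB2HSV)
    for m,p,r,rr in(('small',(.457,.134),.037,.027),('wide',(.466,-.132),.052,.037)):
        d=np.hypot(P[...,0]-p[0],P[...,1]-p[1])
        k=((d<r+.02)&(P[...,2]>.0102+off)).astype(np.uint8)
        c=max(cv2.findContours(k,cv2.RETR_EXTERNAL,cv2.CHAIN_APPROX_NONE)[0],key=len)[:,0]
        W=P[c[:,1],c[:,0],:2].astype(np.float32); (o,R)=cv2.minEnclosingCircle(W)
        k2=((d<rr-.003)); 
        b=hsv[...,1]>80; b=(b&(d<r+.03)).astype(np.uint8)
        c=max(cv2.findContours(b,cv2.RETR_EXTERNAL,cv2.CHAIN_APPROX_NONE)[0],key=len)[:,0]
        X=onplane(s,c,.012)[:,:2]
        for _ in range(5):
            A=np.c_[2*X,np.ones(len(X))]; sol=np.linalg.lstsq(A,(X**2).sum(1),rcond=None)[0]; q=sol[:2]; R2=np.sqrt(sol[2]+q@q)
            e=np.abs(np.hypot(*(X-q).T)-R2); X=X[e<max(.002,np.percentile(e,85))]
        print(n,m,np.round(o,4),round(R,4),'colour',q.round(4),R2.round(4),len(X))
E
```

```text
top small [0.4678 0.1606] 0.0183 colour [0.4571 0.1337] 0.0364 55
top wide [ 0.4357 -0.1558] 0.013 colour [ 0.4659 -0.1327] 0.0506 94
side small [0.4548 0.1351] 0.0369 colour [0.4591 0.14  ] 0.0402 62
side wide [ 0.4575 -0.1278] 0.0509 colour [ 0.467  -0.1255] 0.0553 62
```

drive_tool(
  plan=[
    [0,0,0,0,0,-8,1],
    [0,0,0,0,0,-8,1],
    [0,0,0,0,0,-3,1],
    [-0.04,-0.03,0,0,0,0,1],
    [-0.04,-0.03,0.02,0,0,0,1],
    [-0.04,-0.04,0.02,0,0,0,1],
    [-0.04,-0.04,0.02,0,0,0,1],
    [-0.04,-0.04,0.02,0,0,0,1],
    [-0.04,-0.04,0.02,0,0,0,1],
    [-0.04,-0.04,0.02,0,0,0,1],
  ],
  newtons=30,
)

```text
t: 1.3
tcp_pos: [0.4486, 0.365, 0.1429]
tool_rot: [0.0, 1.0, 0.0, 0.0]
force: [0.6, 0.4, -0.2]
finger_gap: 1.002
gripper_force: 0.0
```

drive_tool(
  plan=[
    [0,0,0,0,0,0,1],
    [0,0,0,0,0,0,1],
  ],
)

```text
t: 1.5
tcp_pos: [0.448, 0.3653, 0.1429]
tool_rot: [0.002, 1.0, -0.0, -0.001]
force: [-0.9, 0.8, -0.2]
finger_gap: 0.998
gripper_force: 0.0
```

drive_tool(
  plan=[
    [-0.022,-0.018,0.01,0,0,0,1],
    [-0.022,-0.018,0.02,0,0,0,1],
    [0,0,0.025,0,0,0,1],
    [0,0,0.025,0,0,0,1],
    [0,0,0.02,0,0,0,1],
    [0,0,0.015,0,0,0,1],
    [0,0,0.01,0,0,0,1],
    [0,0,0,0,0,0,1],
  ],
)

```text
t: 2.3
tcp_pos: [0.4903, 0.3309, 0.0176]
tool_rot: [-0.001, 1.0, -0.0, -0.001]
force: [-0.4, -0.2, 0.0]
finger_gap: 1.0
gripper_force: 0.0
```

drive_tool(
  plan=[
    [-0.001,-0.002,0.004,0,0,0,1],
    [0,0,0,0,0,0,0.5],
    [0,0,0,0,0,0,0],
    [0,0,0,0,0,0,0],
    [0,0,0,0,0,0,0],
    [0,0,0,0,0,0,0],
    [0,0,0,0,0,0,0],
  ],
)

```text
t: 3.0
tcp_pos: [0.4928, 0.3285, 0.0157]
tool_rot: [0.0, 1.0, 0.0, 0.001]
force: [-1.0, -0.8, 5.8]
finger_gap: 0.738
gripper_force: 32.4
```

```bash
python3 - <<'E'
from h import *
s=snap('side'); 
u,v=map(int,pix(s,(.49,.33,.03))); print(u,v)
c=s['image'][max(0,v-90):v+60,u-90:u+90]; cv2.imwrite('pics/g1.png',cv2.resize(c[...,::-1],None,fx=4,fy=4,interpolation=cv2.INTER_CUBIC))
st=manip.sense(); print(st['finger_gap']*85,st['tcp_pos'],st['gripper_force'],st['force'])
E
```

```text
269 319
63.329153934938496 [0.49281266 0.32848043 0.01566536] 32.36892465502024 [-0.49201262 -0.87613484  6.28639694]
```

View pics/g1.png

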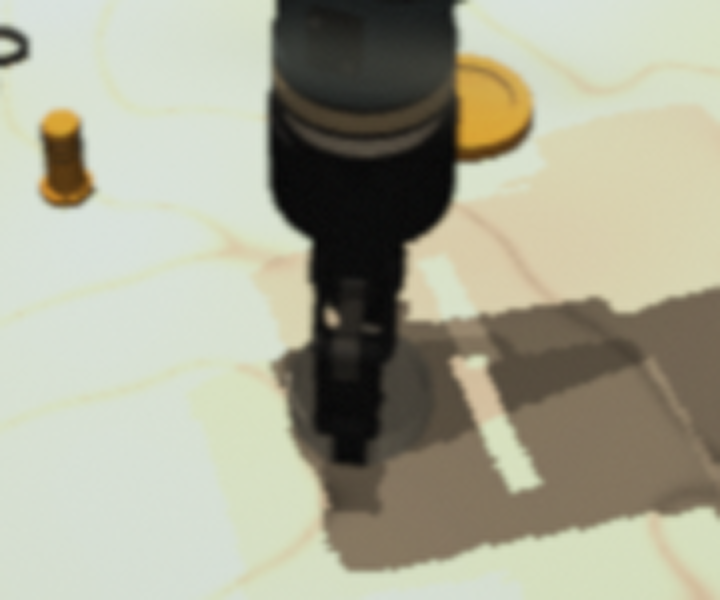

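The closed fingertips touched the counter (force +6 N at TCP z 0.0157), and the crop shows the finger at pan-bottom level near (350,460). That is too low to clear the mould rim, so I regrip about 7 mm higher.

drive_tool(
  plan=[
    [0,0,0,0,0,0,1],
    [0,0,0,0,0,0,1],
    [0,0,-0.005,0,0,0,1],
    [0,0,-0.004,0,0,0,1],
    [0,0,0,0,0,0,0],
    [0,0,0,0,0,0,0],
    [0,0,0,0,0,0,0],
    [0,0,0,0,0,0,0],
    [0,0,0,0,0,0,0],
  ],
  newtons=30,
)

```text
t: 3.95
tcp_pos: [0.4954, 0.3303, 0.0273]
tool_rot: [0.0, 1.0, 0.002, 0.004]
force: [-1.1, 0.9, 19.4]
finger_gap: 0.501
gripper_force: 9.7
```

The higher grip slid over the rim, so the first height was right: the tips sit about 8 mm back at this opening. I back off and re-measure the pan.

drive_tool(
  plan=[
    [0,0,-0.02,0,0,0,0],
    [0,0,-0.03,0,0,0,1],
    [0,0,-0.04,0,0,0,1],
    [0,-0.03,-0.02,0,0,0,1],
    [0,-0.04,0,0,0,0,1],
    [0,-0.04,0,0,0,0,1],
    [0,-0.03,0,0,0,0,1],
    [0,0,0,0,0,0,1],
  ],
)

```text
t: 4.75
tcp_pos: [0.4919, 0.1852, 0.1334]
tool_rot: [0.002, 1.0, -0.0, -0.001]
force: [0.2, 0.6, 0.6]
finger_gap: 0.999
gripper_force: 0.0
```

```bash
cat >> h.py <<'E'
def find(p,n,lo=.006,r=.065,hi=.08,off=None):
    off={'top':.0035,'side':.001}[n]; s=snap(n); C=cloud(s); C[...,2]-=off
    m=(np.hypot(C[...,0]-p[0],C[...,1]-p[1])<r)&(C[...,2]>lo)&(C[...,2]<hi)
    k,lab,st,_=cv2.connectedComponentsWithStats(m.astype(np.uint8))
    if k<2: return None
    X=C[lab==1+np.argmax(st[1:,4])]; a,b=X.min(0),X.max(0)
    return ((a+b)/2)[:2].round(4),(b-a)[:2].round(3),X[:,2].max().round(4),len(X)
E
python3 - <<'E'
from h import *
for n in('top','side'): print(n,find((.4915,.33),n))
save(snap('side'),'s2'); print(manip.sense()['tcp_pos'])
E
```

```text
top (array([0.4608, 0.3268]), array([0.   , 0.004]), np.float64(0.0177), 3)
side (array([0.4912, 0.3276]), array([0.063, 0.067]), np.float64(0.0173), 344)
[0.49246352 0.18858165 0.13340469]
```

View pics/s2.png

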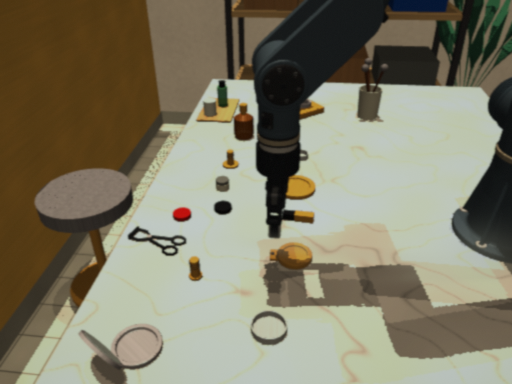

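The side view shows the pan still flat at (269,328), essentially unmoved. I grasp it again at the lower height.

drive_tool(
  plan=[
    [0,0.035,0,0,0,0,1],
    [0,0.035,0,0,0,0,1],
    [0,0.035,0.01,0,0,0,1],
    [0.001,0.035,0.02,0,0,0,1],
    [0,0,0.025,0,0,0,1],
    [0,0,0.025,0,0,0,1],
    [0,0,0.02,0,0,0,1],
    [0,0,0.015,0,0,0,1],
    [0,0,0.005,0,0,0,1],
    [0,0,0,0,0,0,1],
  ],
)

```text
t: 5.9
tcp_pos: [0.4909, 0.3288, 0.0128]
tool_rot: [-0.0, 1.0, -0.0, -0.0]
force: [0.6, -0.3, -0.2]
finger_gap: 0.999
gripper_force: 0.0
```

drive_tool(
  plan=[
    [0,0,0.001,0,0,0,0],
    [0,0,0,0,0,0,0],
    [0,0,0,0,0,0,0],
    [0,0,0,0,0,0,0],
    [0,0,0,0,0,0,0],
    [0,0,-0.01,0,0,0,0],
    [0,0,-0.03,0,0,0,0],
    [0,0,-0.03,0,0,0,0],
    [0,0,-0.02,0,0,0,0],
    [0,0,0,0,0,0,0],
  ],
  newtons=35,
)

```text
t: 6.9
tcp_pos: [0.4935, 0.3292, 0.1059]
tool_rot: [0.0, 1.0, 0.001, 0.003]
force: [0.1, -0.4, -0.8]
finger_gap: 0.736
gripper_force: 38.7
```

drive_tool(
  plan=[
    [0,-0.03,0,0,0,0,0],
    [0,-0.045,0,0,0,0,0],
    [0,-0.045,0,0,0,0,0],
    [0.005,-0.045,0,0,0,0,0],
    [0.005,-0.045,0,0,0,0,0],
    [0.005,-0.045,0,0,0,0,0],
    [0.005,-0.045,0,0,0,0,0],
    [0.005,-0.045,0,0,0,0,0],
    [0,-0.045,0,0,0,0,0],
    [0,-0.045,0,0,0,0,0],
  ],
)

```text
t: 7.9
tcp_pos: [0.4652, -0.1083, 0.1018]
tool_rot: [0.0, 1.0, 0.0, -0.001]
force: [0.8, -0.3, -0.4]
finger_gap: 0.739
gripper_force: 38.7
```

drive_tool(
  plan=[
    [0,-0.02,0,0,0,0,0],
    [0,0,0,0,0,0,0],
    [0,0,0,0,0,0,0],
  ],
)

```text
t: 8.2
tcp_pos: [0.4653, -0.1265, 0.1018]
tool_rot: [0.001, 1.0, 0.001, -0.001]
force: [-0.0, 0.9, -0.4]
finger_gap: 0.737
gripper_force: 38.8
```

```bash
python3 - <<'E'
from h import *
print(manip.sense()['tcp_pos'], manip.sense()['force'])
s=snap('side'); C=cloud(s)
x,y,z=manip.sense()['tcp_pos']
u,v=map(int,pix(s,(x,y,z))); print(u,v)
c=s['image'][v-60:v+60,u-80:u+80]; cv2.imwrite('pics/g2.png',cv2.resize(c[...,::-1],None,fx=5,fy=5,interpolation=cv2.INTER_CUBIC))
m=(np.hypot(C[...,0]-x,C[...,1]-y)<.04)&(C[...,2]>.04)&(C[...,2]<z+.01)
X=C[m]; 
for a in np.arange(.05,z+.01,.004):
    k=X[(X[:,2]>=a)&(X[:,2]<a+.004)]
    if len(k): print(a.round(3),len(k),k[:,0].min().round(3),k[:,0].max().round(3),k[:,1].min().round(3),k[:,1].max().round(3))
E
```

```text
[ 0.46534919 -0.12651293  0.10180027] [-0.03574769  0.92347923 -0.36491775]
296 155
0.086 57 0.438 0.495 -0.154 -0.095
0.09 54 0.433 0.495 -0.157 -0.092
0.094 47 0.433 0.495 -0.156 -0.088
0.098 49 0.434 0.495 -0.156 -0.088
0.102 37 0.434 0.493 -0.153 -0.087
0.106 18 0.434 0.474 -0.163 -0.086
0.11 2 0.458 0.47 -0.161 -0.158
```

View pics/g2.png

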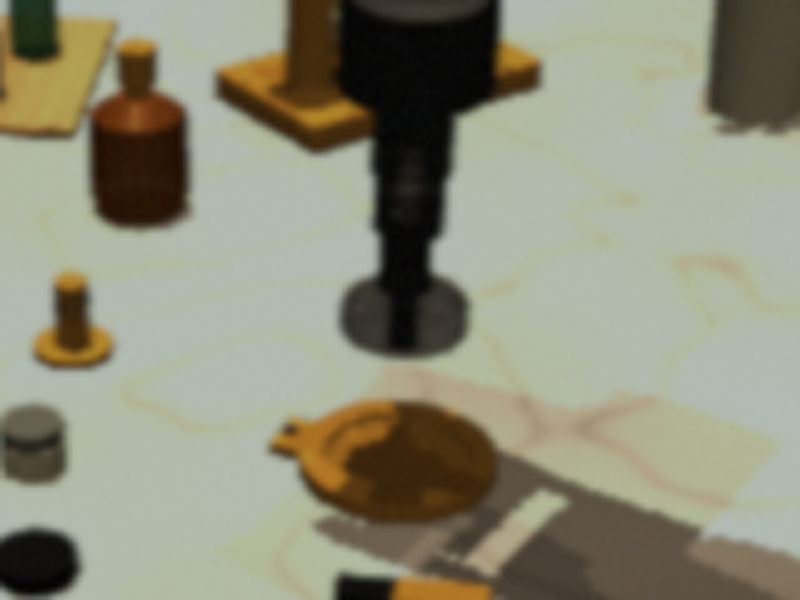

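The crop shows the pan held level above the wide mould. The finger ends about 6 mm above the pan bottom, so it clears the rim, and I can lower it in.

drive_tool(
  plan=[
    [-0.001,-0.0055,0.01,0,0,0,0],
    [0,0,0.025,0,0,0,0],
    [0,0,0.02,0,0,0,0],
    [0,0,0.01,0,0,0,0],
    [0,0,0.007,0,0,0,0],
    [0,0,0,0,0,0,0],
    [0,0,0,0,0,0,0],
  ],
)

```text
t: 8.95
tcp_pos: [0.4675, -0.1321, 0.0307]
tool_rot: [-0.0, 1.0, -0.0, 0.0]
force: [0.0, -0.6, 0.1]
finger_gap: 0.736
gripper_force: 38.8
```

drive_tool(
  plan=[
    [0.001,0,0.004,0,0,0,0],
    [0,0,0.003,0,0,0,0],
    [0,0,0,0,0,0,0],
    [0,0,0,0,0,0,0],
  ],
)

```text
t: 9.35
tcp_pos: [0.4663, -0.1323, 0.0235]
tool_rot: [0.0, 1.0, -0.0, 0.0]
force: [-0.8, -0.1, -0.5]
finger_gap: 0.742
gripper_force: 38.8
```

drive_tool(
  plan=[
    [0,0,0.001,0,0,0,0],
    [0,0,0,0,0,0,0],
    [0,0,0,0,0,0,1],
    [0,0,0,0,0,0,1],
    [0,0,0,0,0,0,1],
    [0,0,0,0,0,0,1],
    [0,0,-0.02,0,0,0,1],
    [0,0,-0.03,0,0,0,1],
    [0,0,-0.03,0,0,0,1],
  ],
)

```text
t: 10.25
tcp_pos: [0.4657, -0.1319, 0.1029]
tool_rot: [0.0, 1.0, 0.0, -0.001]
force: [0.7, -0.4, 0.1]
finger_gap: 1.0
gripper_force: 0.0
```

drive_tool(
  plan=[
    [-0.03,-0.02,0,0,0,0,1],
    [-0.03,-0.02,0,0,0,0,1],
    [-0.03,-0.02,0,0,0,0,1],
    [-0.03,-0.02,0,0,0,0,1],
    [-0.03,-0.02,0,0,0,0,1],
    [-0.037,-0.004,0,0,0,0,1],
    [0,0,0,0,0,0,1],
    [0,0,0,0,0,0,1],
  ],
)

```text
t: 11.05
tcp_pos: [0.6528, -0.2358, 0.1017]
tool_rot: [-0.0, 1.0, 0.0, -0.001]
force: [-0.7, 0.2, -0.5]
finger_gap: 0.994
gripper_force: 0.0
```

```bash
python3 - <<'E'
from h import *
print(manip.sense()['tcp_pos'])
for n in('top','side'): print(n,find((.466,-.132),n,lo=.0145,hi=.03,r=.05))
E
```

```text
[ 0.65282371 -0.23577661  0.10168176]
top None
side (array([ 0.4653, -0.1317]), array([0.062, 0.067]), np.float64(0.0257), 161)
```

drive_tool(
  plan=[
    [-0.001,0,0.02,0,0,0,1],
    [0,0,0.025,0,0,0,1],
    [0,0,0.022,0,0,0,1],
    [0,0,0,0,0,0,0.2],
    [0,0,0,0,0,0,-0.5],
    [0,0,0,0,0,0,-0.8],
    [0,0,0,0,0,0,-0.8],
    [0,0,0,0,0,0,-0.8],
    [0,0,0,0,0,0,-0.8],
    [0,0,0,0,0,0,-0.8],
  ],
)

```text
t: 12.15
tcp_pos: [0.655, -0.2366, 0.0371]
tool_rot: [0.0, 1.0, -0.001, 0.001]
force: [0.2, 0.2, 6.0]
finger_gap: 0.217
gripper_force: 34.4
```

drive_tool(
  plan=[
    [0,0,0,0,0,0,-0.8],
    [0,0,-0.01,0,0,0,-0.8],
    [0,0,-0.02,0,0,0,-0.8],
    [0,0,-0.03,0,0,0,-0.8],
    [0,0,-0.01,0,0,0,-0.8],
    [0,0,0,0,0,0,-0.8],
  ],
)

```text
t: 12.75
tcp_pos: [0.6554, -0.2368, 0.1076]
tool_rot: [0.0, 1.0, -0.001, 0.002]
force: [0.4, 0.2, -1.7]
finger_gap: 0.222
gripper_force: 34.3
```

drive_tool(
  plan=[
    [0.025,0.015,0,0,0,0,-0.8],
    [0.03,0.02,0,0,0,0,-0.8],
    [0.03,0.02,0,0,0,0,-0.8],
    [0.03,0.02,0,0,0,0,-0.8],
    [0.03,0.02,0,0,0,0,-0.8],
    [0.03,0.01,0,0,0,0,-0.8],
    [0.0145,0,0,0,0,0,-0.8],
    [0,0,0,0,0,0,-0.8],
    [0,0,0,0,0,0,-0.8],
  ],
)

```text
t: 13.65
tcp_pos: [0.4653, -0.1315, 0.105]
tool_rot: [0.0, 1.0, -0.0, 0.0]
force: [0.6, 0.2, -0.8]
finger_gap: 0.218
gripper_force: 34.4
```

```bash
python3 - <<'E'
from h import *
x,y,z=manip.sense()['tcp_pos']; print(x,y,z)
s=snap('side'); C=cloud(s)
u,v=map(int,pix(s,(x,y,z))); print(u,v)
c=s['image'][v-40:v+80,u-80:u+80]; cv2.imwrite('pics/g3.png',cv2.resize(c[...,::-1],None,fx=5,fy=5,interpolation=cv2.INTER_CUBIC))
X=C[(np.hypot(C[...,0]-x,C[...,1]-y)<.04)&(C[...,2]>.04)&(C[...,2]<z-.018)]
print(len(X),X.min(0),X.max(0))
E
```

```text
0.4653428461896315 -0.1315471959085212 0.10498203051426323
296 153
150 [ 0.43961567 -0.15138741  0.06600387] [ 0.48484519 -0.10534983  0.08632159]
```

View pics/g3.png

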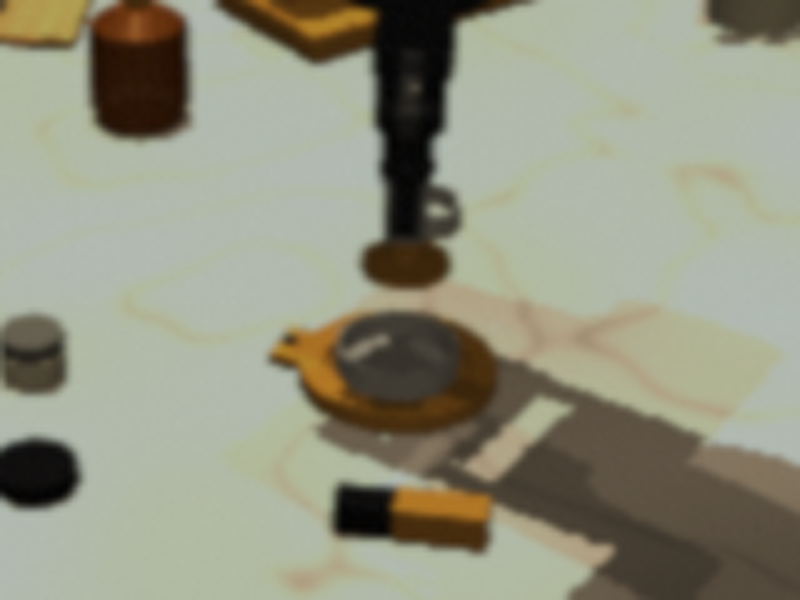

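The tamper hangs level over the seated wide pan. Its disc is about 3 mm off in x, so I correct that and lower it.

drive_tool(
  plan=[
    [-0.003,-0.0005,0.01,0,0,0,-0.8],
    [0,0,0.02,0,0,0,-0.8],
    [0,0,0.015,0,0,0,-0.8],
    [0,0,0.01,0,0,0,-0.8],
    [0,0,0.003,0,0,0,-0.8],
    [0,0,0,0,0,0,-0.8],
    [0,0,0,0,0,0,-0.8],
  ],
)

```text
t: 14.4
tcp_pos: [0.4684, -0.1319, 0.0473]
tool_rot: [0.0, 1.0, -0.0, 0.0]
force: [-0.3, 0.2, -1.3]
finger_gap: 0.221
gripper_force: 34.5
```

drive_tool(
  plan=[
    [0,0,0.0015,0,0,0,-0.8],
    [0,0,0,0,0,0,-0.8],
    [0,0,0,0,0,0,0],
    [0,0,0,0,0,0,0.5],
    [0,0,0,0,0,0,0.7],
    [0,0,0,0,0,0,0.7],
    [0,0,-0.02,0,0,0,0.7],
    [0,0,-0.03,0,0,0,0.7],
    [0,0,-0.02,0,0,0,0.7],
  ],
)

```text
t: 15.3
tcp_pos: [0.4679, -0.1317, 0.1169]
tool_rot: [0.0, 1.0, -0.0, 0.0]
force: [0.2, -0.5, -0.1]
finger_gap: 0.848
gripper_force: 0.0
```

drive_tool(
  plan=[
    [-0.02,0.015,0,0,0,0,0.7],
    [-0.03,0.02,0,0,0,0,0.7],
    [-0.03,0.02,0,0,0,0,0.7],
    [-0.03,0.02,0,0,0,0,0.7],
    [-0.03,0.02,0,0,0,0,0.7],
    [-0.028,0.016,0,0,0,0,0.7],
    [0,0,0,0,0,0,0.7],
    [0,0,0,0,0,0,0.7],
  ],
)

```text
t: 16.1
tcp_pos: [0.6354, -0.0201, 0.1153]
tool_rot: [-0.001, 1.0, 0.0, -0.001]
force: [-0.8, 0.2, -0.8]
finger_gap: 0.855
gripper_force: 0.0
```

```bash
python3 - <<'E'
from h import *
print(manip.sense()['tcp_pos'])
for n in('top','side'): print(n,'pan',find((.466,-.132),n,lo=.0145,hi=.026,r=.05),'tamper',find((.466,-.132),n,lo=.04,hi=.07,r=.05))
E
```

```text
[ 0.63536549 -0.02013509  0.11525815]
top pan (array([ 0.4664, -0.1307]), array([0.062, 0.061]), np.float64(0.0254), 87) tamper (array([ 0.4668, -0.1303]), array([0.019, 0.019]), np.float64(0.0565), 61)
side pan (array([ 0.4651, -0.1311]), array([0.062, 0.066]), np.float64(0.0255), 203) tamper (array([ 0.4651, -0.1303]), array([0.018, 0.023]), np.float64(0.0584), 62)
```

drive_tool(
  plan=[
    [-0.001,-0.001,0.02,0,0,0,0.7],
    [0,0,0.025,0,0,0,0.7],
    [0,0,0.025,0,0,0,0.7],
    [0,0,0.02,0,0,0,0.7],
    [0,0,0.009,0,0,0,0.7],
    [0,0,0,0,0,0,0.7],
    [0,0,0,0,0,0,0.7],
  ],
)

```text
t: 17.0
tcp_pos: [0.637, -0.0221, 0.0176]
tool_rot: [0.0, 1.0, -0.0, 0.0]
force: [0.4, -0.2, 0.4]
finger_gap: 0.85
gripper_force: 0.0
```

drive_tool(
  plan=[
    [0,0,0.0015,0,0,0,0.3],
    [0,0,0,0,0,0,-0.2],
    [0,0,0,0,0,0,-0.3],
    [0,0,0,0,0,0,-0.3],
    [0,0,0,0,0,0,-0.3],
    [0,0,0,0,0,0,-0.3],
    [0,0,0,0,0,0,-0.3],
  ],
)

```text
t: 17.7
tcp_pos: [0.6375, -0.0218, 0.0168]
tool_rot: [0.0, 1.0, -0.0, 0.001]
force: [-0.6, -0.2, 6.5]
finger_gap: 0.495
gripper_force: 35.3
```

drive_tool(
  plan=[
    [0,0,-0.01,0,0,0,-0.3],
    [0,0,-0.03,0,0,0,-0.3],
    [0,0,-0.03,0,0,0,-0.3],
    [0.02,0.015,-0.01,0,0,0,-0.3],
    [0.03,0.025,0,0,0,0,-0.3],
    [0.03,0.025,0,0,0,0,-0.3],
    [0.03,0.025,0,0,0,0,-0.3],
    [0.03,0.025,0,0,0,0,-0.3],
    [0.03,0.025,0,0,0,0,-0.3],
    [0.01,0.015,0,0,0,0,-0.3],
  ],
)

```text
t: 18.7
tcp_pos: [0.452, 0.1347, 0.0957]
tool_rot: [-0.001, 1.0, -0.0, -0.003]
force: [-0.5, 0.0, -0.3]
finger_gap: 0.489
gripper_force: 35.6
```

drive_tool(
  plan=[
    [0,0,0,0,0,0,-0.3],
    [0,0,0,0,0,0,-0.3],
  ],
)

```text
t: 18.9
tcp_pos: [0.4577, 0.1335, 0.0959]
tool_rot: [-0.0, 1.0, -0.0, 0.001]
force: [0.5, -0.0, -1.0]
finger_gap: 0.491
gripper_force: 35.6
```

```bash
cat >> h.py <<'E'
def held(name,h=60,r=.04):
    x,y,z=manip.sense()['tcp_pos']; print('tcp',x,y,z)
    s=snap('side'); C=cloud(s); u,v=map(int,pix(s,(x,y,z)))
    c=s['image'][v-h:v+h,u-80:u+80]; cv2.imwrite('pics/'+name+'.png',cv2.resize(c[...,::-1],None,fx=5,fy=5,interpolation=cv2.INTER_CUBIC))
    X=C[(np.hypot(C[...,0]-x,C[...,1]-y)<r)&(C[...,2]>.04)&(C[...,2]<z+.01)]
    for a in np.arange(z-.05,z+.01,.004):
        k=X[(X[:,2]>=a)&(X[:,2]<a+.004)]
        if len(k): print(a.round(4),len(k),k[:,0].min().round(3),k[:,0].max().round(3),k[:,1].min().round(3),k[:,1].max().round(3))
E
python3 -c "
from h import *
held('g4')"
```

```text
tcp 0.457692749068582 0.1335008307218088 0.09590720690786109
0.0779 10 0.437 0.476 0.138 0.152
0.0819 26 0.435 0.477 0.137 0.162
0.0859 38 0.435 0.477 0.121 0.163
0.0899 76 0.435 0.475 0.118 0.167
0.0939 21 0.446 0.466 0.159 0.169
0.0979 14 0.447 0.466 0.16 0.168
0.1019 21 0.445 0.466 0.157 0.169
```

View pics/g4.png

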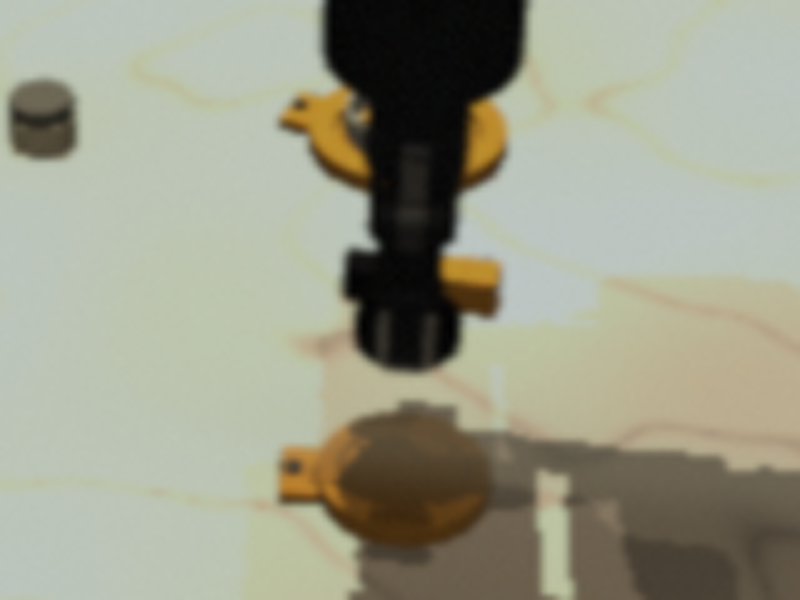

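The spacer is held flat above the small mould, with the tips about 5 mm above its underside. I lower it gently.

drive_tool(
  plan=[
    [0.001,0.001,0.01,0,0,0,-0.3],
    [0,0,0.02,0,0,0,-0.3],
    [0,0,0.02,0,0,0,-0.3],
    [0,0,0.01,0,0,0,-0.3],
    [0,0,0.007,0,0,0,-0.3],
    [0,0,0,0,0,0,-0.3],
    [0,0,0,0,0,0,-0.3],
  ],
)

```text
t: 19.65
tcp_pos: [0.4561, 0.1342, 0.0285]
tool_rot: [0.0, 1.0, -0.0, 0.0]
force: [-0.6, -0.4, -0.2]
finger_gap: 0.495
gripper_force: 35.6
```

drive_tool(
  plan=[
    [0,0,0.002,0,0,0,-0.3],
    [0,0,0.001,0,0,0,-0.3],
    [0,0,0,0,0,0,-0.3],
    [0,0,0,0,0,0,-0.3],
  ],
)

```text
t: 20.05
tcp_pos: [0.4559, 0.1344, 0.0257]
tool_rot: [0.0, 1.0, 0.0, 0.0]
force: [-0.4, -0.5, -0.5]
finger_gap: 0.489
gripper_force: 35.6
```

drive_tool(
  plan=[
    [0,0,0,0,0,0,0],
    [0,0,0,0,0,0,0.4],
    [0,0,0,0,0,0,0.7],
    [0,0,0,0,0,0,0.7],
    [0,0,0,0,0,0,0.7],
    [0,0,-0.02,0,0,0,0.7],
    [0,0,-0.03,0,0,0,0.7],
    [0,0,-0.03,0,0,0,0.7],
    [0,0,-0.02,0,0,0,0.7],
  ],
)

```text
t: 20.95
tcp_pos: [0.4561, 0.1344, 0.1271]
tool_rot: [0.0, 1.0, 0.0, 0.001]
force: [0.0, -0.0, 0.2]
finger_gap: 0.847
gripper_force: 0.0
```

drive_tool(
  plan=[
    [0,-0.03,0,0,0,0,0.7],
    [0,-0.045,0,0,0,0,0.7],
    [0,-0.045,0,0,0,0,0.7],
    [0,-0.045,0,0,0,0,0.7],
    [0,-0.045,0,0,0,0,0.7],
    [0,-0.045,0,0,0,0,0.7],
    [0,-0.045,0,0,0,0,0.7],
    [0,-0.045,0,0,0,0,0.7],
    [0,-0.045,0,0,0,0,0.7],
    [0,-0.04,0,0,0,0,0.7],
  ],
)

```text
t: 21.95
tcp_pos: [0.4553, -0.298, 0.1254]
tool_rot: [0.001, 1.0, -0.0, 0.0]
force: [1.1, -0.3, -0.3]
finger_gap: 0.849
gripper_force: 0.0
```

drive_tool(
  plan=[
    [0,0,0,0,0,0,0.7],
    [0,0,0,0,0,0,0.7],
  ],
)

```text
t: 22.15
tcp_pos: [0.4551, -0.2962, 0.1251]
tool_rot: [0.001, 1.0, 0.0, -0.0]
force: [0.3, 0.7, -0.4]
finger_gap: 0.847
gripper_force: 0.0
```

```bash
python3 - <<'E'
from h import *
print(manip.sense()['tcp_pos'])
for n in('top','side'): print(n,'spacer',find((.456,.134),n,lo=.0155,hi=.03,r=.04), 'pan',find((.456,-.302),n,r=.04,hi=.025), 'mould',find((.456,.134),n,lo=.006,hi=.03,r=.06))
E
```

```text
[ 0.45506338 -0.29615787  0.12511737]
top spacer (array([0.4562, 0.1344]), array([0.042, 0.042]), np.float64(0.0226), 223) pan (array([ 0.4763, -0.2969]), array([0.003, 0.017]), np.float64(0.0147), 9) mould (array([0.464 , 0.1349]), array([0.087, 0.071]), np.float64(0.0224), 637)
side spacer (array([0.4542, 0.1343]), array([0.042, 0.044]), np.float64(0.0213), 249) pan (array([ 0.4549, -0.3015]), array([0.041, 0.047]), np.float64(0.0169), 94) mould (array([0.4624, 0.1343]), array([0.088, 0.075]), np.float64(0.0221), 723)
```

drive_tool(
  plan=[
    [-0.001,-0.006,0.02,0,0,0,0.7],
    [0,0,0.025,0,0,0,0.7],
    [0,0,0.025,0,0,0,0.7],
    [0,0,0.025,0,0,0,0.7],
    [0,0,0.013,0,0,0,0.7],
    [0,0,0,0,0,0,0.7],
    [0,0,0,0,0,0,0.7],
  ],
)

```text
t: 23.15
tcp_pos: [0.457, -0.3015, 0.0178]
tool_rot: [-0.0, 1.0, -0.0, 0.0]
force: [-0.1, 0.4, -0.5]
finger_gap: 0.851
gripper_force: 0.0
```

drive_tool(
  plan=[
    [0,0,0,0,0,0,0.3],
    [0,0,0,0,0,0,-0.2],
    [0,0,0,0,0,0,-0.3],
    [0,0,0,0,0,0,-0.3],
    [0,0,0,0,0,0,-0.3],
    [0,0,0,0,0,0,-0.3],
  ],
)

```text
t: 23.75
tcp_pos: [0.4573, -0.3022, 0.019]
tool_rot: [-0.0, 1.0, -0.001, 0.001]
force: [-0.2, 0.8, 5.0]
finger_gap: 0.496
gripper_force: 34.8
```

drive_tool(
  plan=[
    [0,0,0,0,0,0,-0.3],
    [0,0,-0.01,0,0,0,-0.3],
    [0,0,-0.03,0,0,0,-0.3],
    [0,0,-0.04,0,0,0,-0.3],
    [0,0,-0.03,0,0,0,-0.3],
    [0,0,0,0,0,0,-0.3],
  ],
)

```text
t: 24.35
tcp_pos: [0.4589, -0.3037, 0.1325]
tool_rot: [0.0, 1.0, -0.004, 0.004]
force: [0.4, 0.3, 0.3]
finger_gap: 0.496
gripper_force: 35.7
```

drive_tool(
  plan=[
    [0,0.03,0,0,0,0,-0.3],
    [0,0.045,0,0,0,0,-0.3],
    [0,0.045,0,0,0,0,-0.3],
    [0,0.045,0,0,0,0,-0.3],
    [0,0.045,0,0,0,0,-0.3],
    [0,0.045,0,0,0,0,-0.3],
    [0,0.045,0,0,0,0,-0.3],
    [0,0.045,0,0,0,0,-0.3],
    [0,0.045,0,0,0,0,-0.3],
    [0,0.045,0,0,0,0,-0.3],
  ],
)

```text
t: 25.35
tcp_pos: [0.4561, 0.1351, 0.1273]
tool_rot: [0.0, 1.0, -0.0, -0.0]
force: [0.2, 0.6, -0.5]
finger_gap: 0.497
gripper_force: 35.7
```

drive_tool(
  plan=[
    [0,0,0.02,0,0,0,-0.3],
    [0,0,0.02,0,0,0,-0.3],
    [0,0,0,0,0,0,-0.3],
    [0,0,0,0,0,0,-0.3],
  ],
)

```text
t: 25.75
tcp_pos: [0.4563, 0.1332, 0.0873]
tool_rot: [0.0, 1.0, -0.0, -0.001]
force: [0.5, -0.8, -0.4]
finger_gap: 0.499
gripper_force: 35.7
```

```bash
python3 -c "
from h import *
held('g5')"
```

```text
tcp 0.4563037868662575 0.13321562574003076 0.08727754791981697
0.0653 16 0.434 0.469 0.116 0.154
0.0693 33 0.434 0.476 0.118 0.152
0.0733 30 0.434 0.477 0.119 0.161
0.0773 32 0.434 0.477 0.121 0.164
0.0813 45 0.435 0.475 0.118 0.167
0.0853 27 0.437 0.474 0.127 0.169
0.0893 14 0.444 0.464 0.158 0.169
0.0933 22 0.445 0.464 0.157 0.169
```

View pics/g5.png

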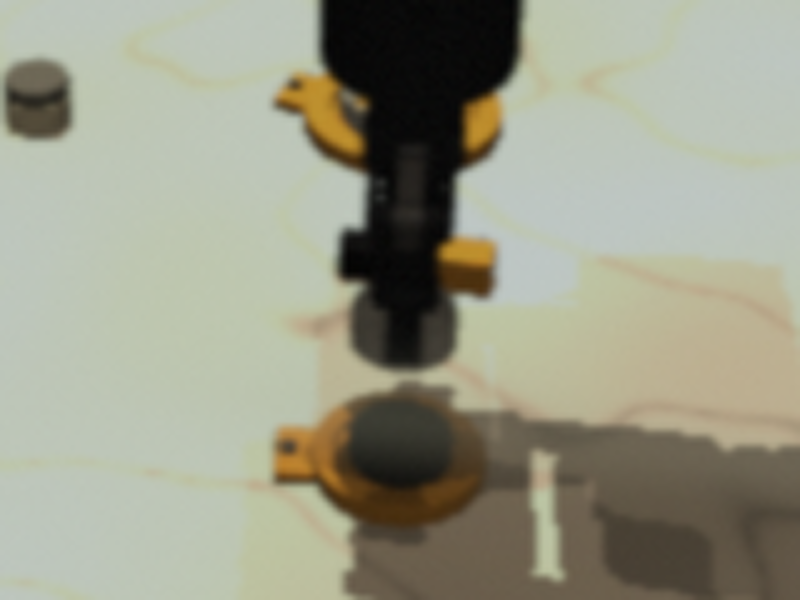

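The small pan is held level and open side up, directly above the seated spacer. I lower it onto the spacer.

drive_tool(
  plan=[
    [0.001,0.001,0.01,0,0,0,-0.3],
    [0,0,0.015,0,0,0,-0.3],
    [0,0,0.01,0,0,0,-0.3],
    [0,0,0.007,0,0,0,-0.3],
    [0,0,0.003,0,0,0,-0.3],
    [0,0,0,0,0,0,-0.3],
    [0,0,0,0,0,0,-0.3],
  ],
)

```text
t: 26.5
tcp_pos: [0.4559, 0.1343, 0.0426]
tool_rot: [0.0, 1.0, 0.0, 0.0]
force: [-0.7, 0.1, 0.4]
finger_gap: 0.497
gripper_force: 35.7
```

drive_tool(
  plan=[
    [0,0,0.002,0,0,0,-0.3],
    [0,0,0,0,0,0,-0.3],
    [0,0,0.001,0,0,0,-0.3],
    [0,0,0,0,0,0,-0.3],
    [0,0,0,0,0,0,-0.3],
  ],
)

```text
t: 27.0
tcp_pos: [0.4558, 0.1343, 0.0394]
tool_rot: [0.0, 1.0, -0.0, -0.0]
force: [0.3, 0.9, -0.7]
finger_gap: 0.496
gripper_force: 35.7
```

drive_tool(
  plan=[
    [0,0,0,0,0,0,0],
    [0,0,0,0,0,0,0.4],
    [0,0,0,0,0,0,0.7],
    [0,0,0,0,0,0,0.7],
    [0,0,0,0,0,0,0.7],
    [0,0,-0.02,0,0,0,0.7],
    [0,0,-0.03,0,0,0,0.7],
    [0,0,-0.02,0,0,0,0.7],
  ],
)

```text
t: 27.8
tcp_pos: [0.4559, 0.1343, 0.1106]
tool_rot: [0.0, 1.0, 0.0, 0.0]
force: [0.8, 0.1, 0.2]
finger_gap: 0.852
gripper_force: 0.0
```

drive_tool(
  plan=[
    [-0.02,0.008,0,0,0,0,0.7],
    [-0.03,0.014,0,0,0,0,0.7],
    [-0.03,0.014,0,0,0,0,0.7],
    [-0.03,0.014,0,0,0,0,0.7],
    [-0.03,0.014,0,0,0,0,0.7],
    [-0.03,0.014,0,0,0,0,0.7],
    [-0.023,0,0,0,0,0,0.7],
    [0,0,0,0,0,0,0.7],
    [0,0,0,0,0,0,0.7],
  ],
)

```text
t: 28.7
tcp_pos: [0.6477, 0.212, 0.1087]
tool_rot: [0.0, 1.0, -0.0, -0.001]
force: [-0.8, 0.5, -0.4]
finger_gap: 0.851
gripper_force: 0.0
```

```bash
python3 - <<'E'
from h import *
print(manip.sense()['tcp_pos'])
for n in('top','side'): print(n,'pan',find((.456,.134),n,lo=.023,hi=.05,r=.04),'tamper',find((.649,.2125),n,r=.03,hi=.055))
E
```

```text
[0.64768939 0.21202975 0.1086806 ]
top pan (array([0.4561, 0.1345]), array([0.041, 0.042]), np.float64(0.0375), 75) tamper (array([0.651 , 0.2122]), array([0.021, 0.019]), np.float64(0.0461), 79)
side pan (array([0.4547, 0.1359]), array([0.042, 0.048]), np.float64(0.0368), 214) tamper (array([0.6473, 0.213 ]), array([0.021, 0.024]), np.float64(0.0464), 200)
```

drive_tool(
  plan=[
    [-0.001,0.001,0.02,0,0,0,0.7],
    [0,0,0.025,0,0,0,0.7],
    [0,0,0.02,0,0,0,0.7],
    [0,0,0.008,0,0,0,0.7],
    [0,0,0,0,0,0,0.3],
    [0,0,0,0,0,0,-0.5],
    [0,0,0,0,0,0,-0.8],
    [0,0,0,0,0,0,-0.8],
    [0,0,0,0,0,0,-0.8],
    [0,0,0,0,0,0,-0.8],
  ],
)

```text
t: 29.9
tcp_pos: [0.6507, 0.2134, 0.0378]
tool_rot: [0.0, 1.0, 0.0, 0.001]
force: [-0.8, 0.9, 6.6]
finger_gap: 0.219
gripper_force: 34.3
```

drive_tool(
  plan=[
    [0,0,0,0,0,0,-0.8],
    [0,0,0,0,0,0,-0.8],
    [0,0,-0.01,0,0,0,-0.8],
    [0,0,-0.03,0,0,0,-0.8],
    [0,0,-0.03,0,0,0,-0.8],
    [0,0,-0.01,0,0,0,-0.8],
    [0,0,0,0,0,0,-0.8],
  ],
)

```text
t: 30.6
tcp_pos: [0.6508, 0.2136, 0.1184]
tool_rot: [0.0, 1.0, 0.0, 0.002]
force: [-0.5, -1.0, -0.2]
finger_gap: 0.217
gripper_force: 34.4
```

Next I move over the small mould, target (0.4565, 0.1345).

drive_tool(
  plan=[
    [0.025,-0.009,0,0,0,0,-0.8],
    [0.03,-0.014,0,0,0,0,-0.8],
    [0.03,-0.014,0,0,0,0,-0.8],
    [0.03,-0.014,0,0,0,0,-0.8],
    [0.03,-0.014,0,0,0,0,-0.8],
    [0.03,-0.014,0,0,0,0,-0.8],
    [0.0195,0,0,0,0,0,-0.8],
    [0,0,0,0,0,0,-0.8],
    [0,0,0,0,0,0,-0.8],
  ],
)

```text
t: 31.5
tcp_pos: [0.4556, 0.1344, 0.1158]
tool_rot: [0.0, 1.0, 0.0, -0.0]
force: [1.0, -0.4, -0.5]
finger_gap: 0.219
gripper_force: 34.4
```

```bash
python3 -c "
from h import *
held('g6')"
```

```text
tcp 0.4555856986611705 0.13436507293119593 0.11577036055294711
0.0738 1 0.448 0.448 0.143 0.143
0.0778 20 0.441 0.464 0.134 0.149
0.0818 48 0.441 0.467 0.126 0.149
0.0858 13 0.445 0.463 0.138 0.145
0.0898 15 0.445 0.463 0.137 0.144
0.0938 6 0.449 0.459 0.142 0.145
0.0978 3 0.451 0.461 0.147 0.148
0.1018 9 0.443 0.465 0.148 0.152
0.1058 9 0.444 0.463 0.148 0.155
0.1098 21 0.444 0.463 0.147 0.157
0.1138 16 0.444 0.463 0.148 0.157
0.1178 18 0.444 0.463 0.148 0.158
0.1218 17 0.444 0.464 0.148 0.16
```

View pics/g6.png

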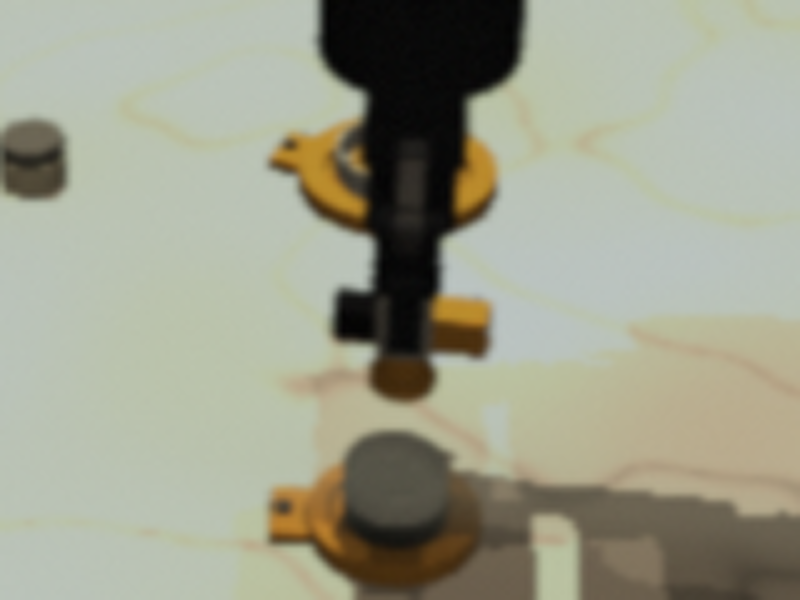

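The tamper hangs level above the small pan on its spacer. I lower it.

drive_tool(
  plan=[
    [-0.001,0,0.01,0,0,0,-0.8],
    [0,0,0.02,0,0,0,-0.8],
    [0,0,0.015,0,0,0,-0.8],
    [0,0,0.007,0,0,0,-0.8],
    [0,0,0.002,0,0,0,-0.8],
    [0,0,0,0,0,0,-0.8],
    [0,0,0,0,0,0,-0.8],
  ],
)

```text
t: 32.25
tcp_pos: [0.4568, 0.1344, 0.0627]
tool_rot: [0.0, 1.0, 0.0, 0.001]
force: [0.5, 0.5, -0.4]
finger_gap: 0.219
gripper_force: 34.4
```

drive_tool(
  plan=[
    [0,0,0.002,0,0,0,-0.8],
    [0,0,0.001,0,0,0,-0.8],
    [0,0,0,0,0,0,-0.8],
    [0,0,0,0,0,0,-0.8],
  ],
)

```text
t: 32.65
tcp_pos: [0.4566, 0.1344, 0.0598]
tool_rot: [0.0, 1.0, 0.0, 0.001]
force: [0.3, 0.1, 2.7]
finger_gap: 0.222
gripper_force: 34.7
```

Contact is felt at the expected height, so I release and retreat.

drive_tool(
  plan=[
    [0,0,0,0,0,0,-0.2],
    [0,0,0,0,0,0,0.4],
    [0,0,0,0,0,0,0.7],
    [0,0,0,0,0,0,0.7],
    [0,0,-0.02,0,0,0,0.7],
    [0,0,-0.03,0,0,0,0.7],
    [0,0,-0.03,0,0,0,0.7],
    [0,0,-0.03,0,0,0,0.7],
  ],
)

```text
t: 33.45
tcp_pos: [0.4558, 0.1343, 0.1703]
tool_rot: [0.0, 1.0, -0.0, -0.0]
force: [0.2, -0.5, -0.5]
finger_gap: 0.849
gripper_force: 0.0
```

drive_tool(
  plan=[
    [0,0.03,0,0,0,0,0.7],
    [0,0.04,0,0,0,0,0.7],
    [0,0.04,0,0,0,0,0.7],
    [0,0.04,0,0,0,0,0.7],
    [0,0.04,0,0,0,0,0.7],
    [0,0.04,0,0,0,0,0.7],
    [0,0.04,0,0,0,0,0.7],
    [0,0.03,0,0,0,0,0.7],
    [0,0,0,0,0,0,0.7],
  ],
)

```text
t: 34.35
tcp_pos: [0.456, 0.4381, 0.1692]
tool_rot: [-0.002, 1.0, 0.001, 0.001]
force: [-0.9, -1.2, 0.2]
finger_gap: 0.849
gripper_force: 0.0
```

```bash
python3 - <<'E'
from h import *
for n in('top','side'): print(n,'panS',find((.456,.134),n,lo=.023,hi=.039,r=.04),'tampS',find((.456,.134),n,lo=.045,hi=.09,r=.04),'panW',find((.466,-.132),n,lo=.0145,hi=.026,r=.05),'tampW',find((.466,-.132),n,lo=.04,hi=.07,r=.05))
s=snap('top'); cv2.imwrite('pics/end.png',cv2.resize(s['image'][150:300,150:350,::-1],None,fx=4,fy=4,interpolation=cv2.INTER_CUBIC))
E
```

```text
top panS (array([0.4561, 0.1346]), array([0.041, 0.041]), np.float64(0.0387), 119) tampS (array([0.457 , 0.1345]), array([0.019, 0.019]), np.float64(0.069), 67) panW (array([ 0.4664, -0.1308]), array([0.062, 0.061]), np.float64(0.0253), 88) tampW (array([ 0.4668, -0.1302]), array([0.019, 0.019]), np.float64(0.0561), 61)
side panS None tampS None panW None tampW None
```

View pics/end.png

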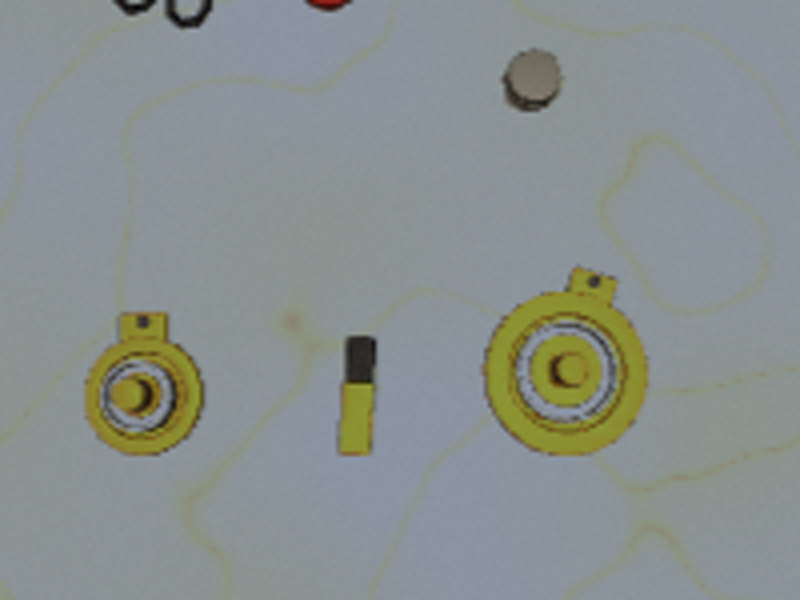

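Both stacks stand centred, at crop (135,395) and (568,372). The tops measure 0.069 m (0.068 expected) and 0.056 m (0.056 expected), and the jar and lipstick are where they were. Handing in.

```bash
python3 -c "
from station import manip
print(manip.sign_off())"
```

```text
the job is handed in; nothing more can be done
None
```

I placed both stacks as asked and handed the job in after about 34 s of robot time; the final top view shows each part seated within about 2 mm of centre and the jar and lipstick unmoved, but the sign-off gave no pass or fail result.

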